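Lock the solder reel on its spindle with the push-on clip

ROBOT

A 6-joint arm with a two-finger parallel gripper is mounted at the origin on the work surface. World frame = base frame: x ahead of the robot, y to its left, z up, the work surface at z = 0. Lengths are in mm, angles in rad, forces in N, time in s.
With the tool pointing down it reaches from about 300 to 775 mm from the base axis. Payload 14.6 kg.
Tool frame: the origin (TCP) lies midway between the tips of the shut fingers; the grasp point (between the pads) lies 19 mm behind it; z points along the fingers, y is the line along which they close (so a half turn about z gives the same grasp; the last joint's range is limited). The gripper opens to 94 mm and grips with 3 to 60 N. Pads are 16 mm wide; open, the fingers measure 119 mm over their backs; the gripper's body (75 mm by 177 mm) begins 78 mm behind the grasp point.
Start: joints at [-1.227, 0.3, 1.521, -0, 1.321, -0.067], TCP at [219.631, -504.234, 205.446] pointing down, gripper open.
Joint ranges: [-3.03, 3.03], [-0.79, 2.21], [0.23, 2.52], [-1.04, 4.18], [0, 3.07], [-2.55, 2.55]. Speed limits (rad/s): [2.22, 2.22, 2.57, 3.14, 3.14, 3.14].

INTERFACE

Orientations are given as [roll, pitch, yaw] about the fixed x, y, z axes, in that order (R = Rz(yaw) Ry(pitch) Rx(roll)).
In Python, from cell import manip, camera gives the robot as it stands.
- The arm moves only by the tool move_arm, never from a script. Its arguments are lists of equal length, an entry for each row: "dp": the shift along the world's x, y, z in mm, a list of three; "rotation": the turn, a rotation vector about the world's x, y, z in rad, a list of three; "hand": the opening, from 0 (shut) to 1 (fully open). A call has 1 to 10 rows; each row shifts and turns the commanded pose from where the row before left it; what a row does not reach is not made up. A row lasts 1/8 s, in which the tool goes at most 62.5 mm and 10.7 degrees, less where a joint would pass 70% of its speed; a pose out of reach is approached as far as the arm can. A call with a gripper value outside its range is refused whole. The fingers move at their own pace and stop on an object; "newtons" is the grip in N (left out, the last holds). Time passes only in rows, so rows that do not move let the fingers close. It gives the time, the measured TCP pose, the force, the opening and the grip force at its end, in the units of the state.
- manip.read_state(): the state, without advancing time (a new reading comes with each control period).
- camera(name): name is "scene" or "top"; returns a dict with "image" (400x640x3 uint8, red, green, blue), "fx", "fy", "cx", "cy" (pixels), "R" (3x3) and "t" (3): a world point X has camera coordinates R X + t. Camera axes: x right, y down, z forward; pixel columns grow to the right and rows downward; lengths in mm; the calibration is good to about 2 mm. A picture is of the moment at which its call begins. There is no depth.
- manip.sign_off(): hands the job in; it is judged then, once.
The state is a dict: "clock": time; "joints": joint angles; "qd": joint speeds; "effort": joint torques, N m; "eef_pos": TCP position; "eef_rot": TCP orientation; "wrist_force": force on the tool from outside, world axes, zero at the start; "moment": the same for the moment, N m; "finger_gap": finger opening in mm; "finger_force": force on a finger pad.
Only numpy, scipy, OpenCV 4.12 (cv2) and the standard library are available. Lean on these libraries where they do the work, as an engineer would, in place of code of your own. Each camera call takes 0.05 s, during which the arm holds its last target. There are 200 camera calls.

TASK

The solder reel has ridden up on the spindle of its bench dispenser: press it straight down until it is fully home in its well. Then push the loose open clip across the dispenser's deck, mouth first and without picking it up, into the groove of the spindle until it snaps fully home, and let go. Do not disturb the other things on the dispenser and the bench.

Things in the scene. Friction and masses are not known exactly. Their poses are not given: they have to be found in the camera images.
- stand: Solder-reel dispenser, a fixed grey steel box 220 (x) x 300 (y) x 55 mm high; its flat top is the deck. Origin: centre of its underside, z up; the deck is at z = +55 mm. The round well for the reel, 71 mm across, is in the deck, centred at x = 0, y = -60 mm; the clip lies on the +y half of the deck.
- spindle (a point): Point on the vertical axis of the fixed steel spindle, at deck height (middle of the well). From 1 mm below to 12 mm above the deck the spindle is necked to a groove 12 mm in diameter; above this its head is 18 mm in diameter and ends 24 mm above the deck.
- reel (a joint): Height (m) by which the black-flanged solder reel stands above its home position; it slides up and down the spindle, 0 = fully home (hard stop), at most 0.022. It is stiff and stays where it is left: about 6 N downward moves it slowly, a firm push of 8 to 12 N seats it faster. While it is up it covers the groove.
- reel_top (a point): Centre of the reel's flat top flange, a disc 68 mm in diameter with the spindle standing up through it. When the reel is home its top lies 1 mm below the deck; the gap round it in the well is 1.5 mm.
- clip: Loose steel open retaining clip, flat, 8 mm thick, 76 mm long, about 80 g, lying on the deck. Origin: on its underside, mid-throat; it is seated when this point is on the spindle's axis. +x is the way the mouth opens (push it this way), z up. It slides with under 1 N; pushed at its rear edge by a flat face or two points it steers steadily. It may enter the groove from any side.
- clip_tail (a point): Middle of the clip's straight, flat rear edge, at mid-thickness: x = -52 mm of the clip. The tail is a solid plate 44 mm wide, from x = -52 to -20 mm.
- clip_mouth (a point): Middle of the clip's open mouth, between the tips of its two sprung jaws, x = 22 mm of the clip: 40 mm across outside, 24 mm clear, narrowing to 9 mm at x = 6.5 mm; the throat behind is 13 mm wide and ends at x = -6 mm. About 8 to 12 N of push spreads the jaws and snaps them over the 12 mm groove; then there is 1.5 mm of play.
- tin: bystander: small round tin on the deck, 36 mm diameter, 20 mm high; origin: centre of its underside
- standoff: bystander: brass standoff upright on the deck, 14 mm diameter, 22 mm high; origin: centre of its underside
- pcb: bystander: green circuit board on the bench, 90 x 70 mm, up to 14 mm high; origin: centre of its underside
- flux: bystander: small flux bottle on the bench, 36 mm diameter, 75 mm high; origin: centre of its underside
- driver: bystander: screwdriver lying on the bench along its own x
- cleaner: bystander: dark steel tip-cleaner pot on the bench, 70 mm diameter, 45 mm high; origin: centre of its underside
- spare: bystander: spare solder reel standing on the bench, 60 mm diameter, 37 mm high; origin: centre of its underside
Mind the look-alikes: they are no part of the job. Of the things shaped like the clip, the steel one is meant.

How it is judged (in metres and radians):
On the way, in this order (a step that is already met when the one before it is completed fails the run):
1. the reel is pressed fully home (within 2 mm), the clip not yet in the groove (value of joint reel below 0.002 m and horizontal distance between clip and spindle above 0.01 m), for 0.2 s.
2. the clip is snapped into the groove (horizontal distance between clip and spindle below 0.003 m and z of clip in the frame of stand between 0.05 and 0.06 m and value of joint reel below 0.002 m), for 0.2 s.
At the end, for the whole second after the job is handed in: The reel is home (within 2 mm of its stop) and the clip lies still and flat in the spindle's groove, snapped home: its throat centre within 3 mm of the spindle axis and its underside within 5 mm of deck height (all of step 2 and angle between clip's own z axis and vertical below 0.12 rad and linear speed of clip below 0.01 m/s); the robot touches nothing.
It fails at once if the clip is lifted more than 12 mm off the deck (z of clip in the frame of stand above 0.067 m).
It fails at once if one of the other things is moved more than 25 mm (distance of any of tin, standoff, pcb, flux, driver, cleaner, spare from where it was at the start of the episode above 0.025 m).
It also fails if it takes over 45 s, if anything falls off the work surface, if the arm or the gripper's body presses on something with over 40 N, if the wrist force passes 120 N, or if a joint passes its speed limit or range.

## Working session

There is one attempt and no reset: what is moved stays moved. The work goes in short steps, Python scripts to look and compute and a tool call to move; the robot and the scene stay as the last step left them, time stands still between calls to the robot, and variables do not carry over. Pictures are saved under pics/ and viewed, at most 10 in all, crops included, and the job is handed in when it is done.

Besides the shell and the picture viewer there is one more tool, called after ">>>" by a JSON object that holds its "method" and its "body". move_arm: Moves the arm, as the interface text tells. Its arguments: {"type":"object","properties":{"dp":{"type":"array","items":{"type":"array","items":{"type":"number"}}},"rotation":{"type":"array","items":{"type":"array","items":{"type":"number"}}},"hand":{"type":"array","items":{"type":"number"}},"newtons":{"type":"number"}},"required":["dp","rotation","hand"]}

```bash
mkdir -p pics && cat > h.py <<'E'
import numpy as np, cv2
from cell import manip, camera
def snap(n,fn=None):
    c=camera(n)
    if fn: cv2.imwrite('pics/'+fn,cv2.cvtColor(c['image'],cv2.COLOR_RGB2BGR))
    return c
def ray(c,u,v,z):
    R=np.array(c['R']);t=np.array(c['t'])
    d=R.T@np.array([(u-c['cx'])/c['fx'],(v-c['cy'])/c['fy'],1]);o=-R.T@t
    return o+d*(z-o[2])/d[2]
def proj(c,X):
    p=np.array(c['R'])@np.array(X,float)+np.array(c['t'])
    return np.array([c['fx']*p[0]/p[2]+c['cx'],c['fy']*p[1]/p[2]+c['cy']])
E
python3 - <<'E'
from h import *
for n in('top','scene'):
    c=snap(n,n+'1.png'); print(n,c['fx'],c['cx'],c['cy'],np.round(-np.array(c['R']).T@np.array(c['t'])),np.round(c['R'],2).tolist())
s=manip.read_state();print(s)
E
```

```text
top 469.22032390177577 323.8678744813778 204.8361164682325 [ 369.  -19. 1583.] [[0.0, -1.0, 0.01], [-0.99, -0.0, -0.12], [0.12, -0.01, -0.99]]
scene 491.21042985689377 314.73936416451505 200.61088769903017 [1284. -465.  978.] [[0.55, 0.84, -0.02], [0.61, -0.41, -0.68], [-0.58, 0.36, -0.73]]
{'clock': 0.1, 'joints': array([-1.22659405e+00,  3.00437689e-01,  1.52150305e+00, -1.61723589e-05,
        1.32072203e+00, -6.66525008e-02]), 'qd': array([ 0.00068248, -0.00057453, -0.00259686, -0.00092388, -0.00044878,
       -0.00045393]), 'effort': array([ 1.86873745e-03, -5.32643616e+01, -3.53283978e+01,  7.09460699e-02,
        2.34522752e-02, -6.15678891e-05]), 'eef_pos': array([ 219.55332606, -504.02057979,  204.93767283]), 'eef_rot': array([-3.14052387e+00, -5.56426318e-05,  4.10858757e-01]), 'wrist_force': array([-0.55388353,  0.45984642, -0.03892951]), 'moment': array([ 0.01016846, -0.00167779,  0.06288473]), 'finger_force': 0.0, 'finger_gap': 94.14757701228602}
```

View pics/top1.png

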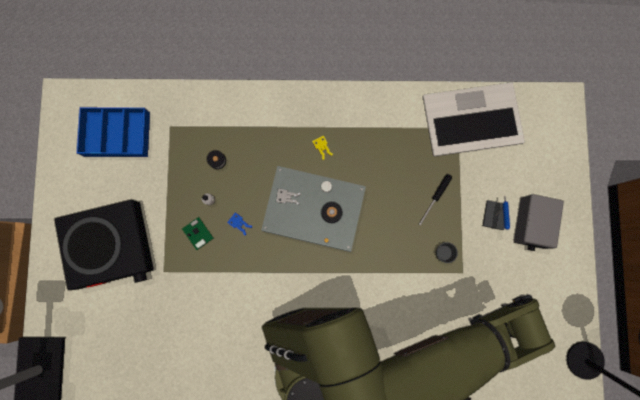

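View pics/scene1.png

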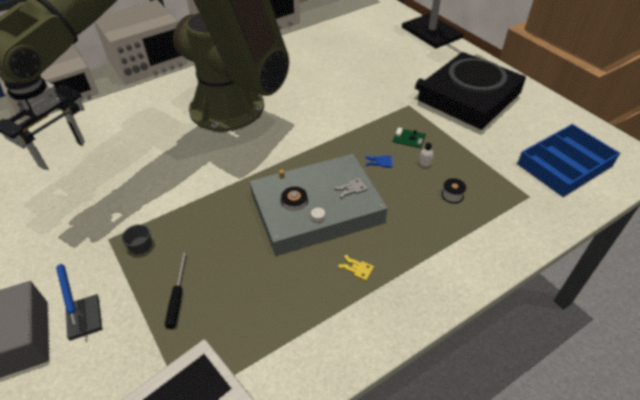

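The steel clip is at top (288,197). Its look-alikes are the yellow one at (322,147) and the blue one at (240,223). The reel in the stand is at (331,212), and the spare is at (216,159). I choose the steel clip and the reel on the grey deck, and will check both in a close crop.

```bash
python3 - <<'E'
from h import *
a=cv2.imread('pics/top1.png')[160:260,255:375]; b=cv2.imread('pics/scene1.png')[150:255,240:395]
a=cv2.resize(a,None,fx=5,fy=5,interpolation=cv2.INTER_CUBIC);cv2.imwrite('pics/c1.png',a)
b=cv2.resize(b,None,fx=5,fy=5,interpolation=cv2.INTER_CUBIC);cv2.imwrite('pics/c2.png',b)
E
```

```text
(no output)
```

View pics/c1.png

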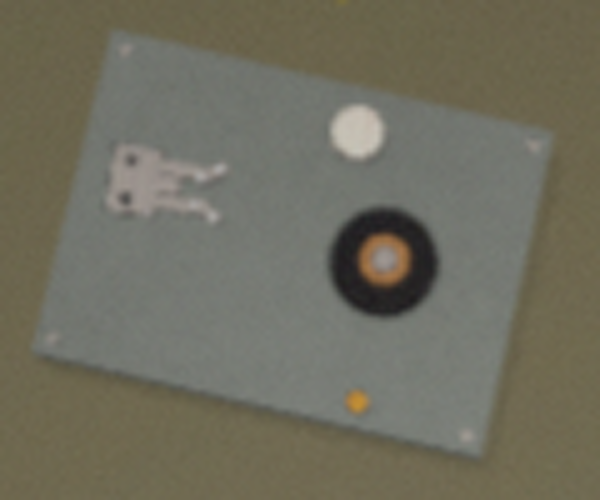

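View pics/c2.png

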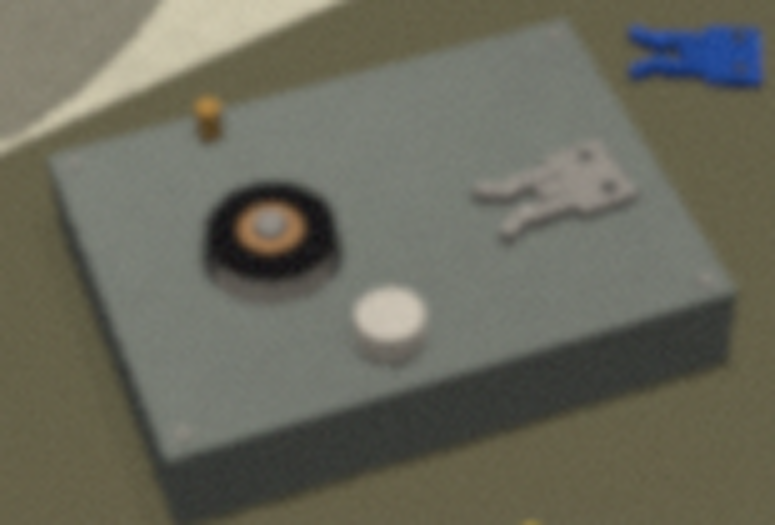

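The crop shows the steel clip on the deck with its mouth to the right in the top view, towards the reel. The tin is at crop (357,131) and the standoff at (357,401). Next I measure in both views.

```bash
python3 - <<'E'
from h import *
for n,off,cor in (('top',(255,160),[(113,32),(552,130),(483,455),(36,350)]),('scene',(240,150),[(568,20),(735,292),(170,458),(52,157)])):
    c=snap(n); im=c['image'].astype(int)
    P=[ray(c,(x+.5)/5-.5+off[0],(y+.5)/5-.5+off[1],55)[:2] for x,y in cor]
    P=np.array(P); print(n,'corners',P.round(1).tolist(),'ctr',P.mean(0).round(1),'sides',[round(float(np.linalg.norm(P[i]-P[i-1])),1) for i in range(4)])
    hsv=cv2.cvtColor(c['image'],cv2.COLOR_RGB2HSV)
    def get(m,name,zs):
        N,l,s,ce=cv2.connectedComponentsWithStats(m.astype(np.uint8))
        x0,y0=off
        for i in range(1,N):
            u,v=ce[i]
            if s[i,4]>8 and x0<u<x0+155 and y0<v<y0+105:
                print(name,s[i,4],ce[i].round(1),[ray(c,u,v,z)[:2].round(1).tolist() for z in zs])
                if name=='steel' and s[i,4]>80:
                    ys,xs=np.where(l==i); Q=np.array([ray(c,a,b,63)[:2] for a,b in zip(xs,ys)])
                    m0=Q.mean(0);w=np.linalg.svd(Q-m0)[2][0]
                    q=(Q-m0)@w;p=(Q-m0)@np.array([-w[1],w[0]]);print('  axis',w,'mean',m0,'ext',q.min(),q.max(),p.min(),p.max())
    R,G,B=im[...,0],im[...,1],im[...,2]
    get((R>G+2)&(R>125)&(abs(R-B)<30),'steel',(59,79,75))
    get(im.max(2)<60,'black',(54,64,76))
    get((R>G+25)&(R>B+40),'orange',(66,76,77))
E
```

```text
top corners [[681.7, 118.2], [617.4, -172.2], [403.7, -125.8], [470.8, 165.2]] ctr [543.4  -3.7] sides [216.0, 297.5, 218.7, 298.6]
steel 84 [326.  185.8] [[615.5, -43.4], [612.3, -43.0], [612.9, -43.1]]
  axis [-0.97847123  0.20638326] mean [614.84621315 -43.29954084] ext -16.9934194420519 18.24108876077696 -14.697318239224558 16.25083087578546
steel 201 [285.6 196.2] [[580.3, 88.8], [577.5, 87.3], [578.0, 87.6]]
  axis [-0.2344933  -0.97211774] mean [579.71577742  88.47421099] ext -30.827843117228305 44.669164941856465 -21.982865064646145 21.065930845004438
steel 16 [331.5 211.5] [[530.6, -61.6], [528.5, -61.1], [528.9, -61.2]]
black 236 [331.2 212.3] [[528.3, -60.7], [527.3, -60.4], [526.0, -60.1]]
orange 64 [331.5 211.5] [[529.9, -61.3], [528.9, -61.0], [528.8, -61.0]]
orange 11 [325.8 239.8] [[437.8, -43.2], [437.4, -43.0], [437.3, -43.0]]
scene corners [[468.4, 172.3], [681.0, 121.0], [613.6, -168.0], [401.4, -119.0]] ctr [541.1   1.6] sides [298.9, 218.7, 296.7, 217.7]
steel 198 [353.1 186.2] [[574.6, 94.2], [590.0, 82.0], [586.9, 84.5]]
  axis [-0.12206177 -0.99252251] mean [577.60791945  91.84841927] ext -28.705696907878885 42.87789096693498 -19.90322972369969 20.355446158814114
steel 15 [293.7 194.1] [[511.7, -49.4], [528.5, -58.5], [525.1, -56.7]]
steel 130 [317.6 212.9] [[600.4, -33.7], [615.2, -43.1], [612.2, -41.3]]
  axis [ 0.94213331 -0.33523847] mean [603.28330466 -35.59751466] ext -17.507059741074094 17.6718779903391 -17.37287570592708 16.977611438284516
black 263 [293.8 196.9] [[516.1, -52.0], [524.4, -56.5], [534.4, -61.9]]
black 1138 [327.2 232.9] [[663.4, -47.6], [670.1, -52.1], [678.2, -57.5]]
orange 13 [281.1 171.3] [[426.4, -36.5], [435.8, -41.2], [436.8, -41.7]]
orange 55 [293.7 196.1] [[523.6, -56.2], [532.0, -60.6], [532.8, -61.1]]
```

>>> {"method": "move_arm", "body": {"dp": [[31,44.5,0],[31,44.5,0],[31,44.5,0],[31,44.5,0],[31,44.5,-5],[31,44.5,-10],[31,44.5,-10],[31,44.5,-15],[31,44,-15],[30,44,-20]], "rotation": [[0,0,0.0856],[0,0,0.0856],[0,0,0.0856],[0,0,0.0856],[0,0,0.0856],[0,0,0.0856],[0,0,0.0856],[0,0,0.0856],[0,0,0.0856],[0,0,0.0856]], "hand": [0.34,0.34,0.34,0.34,0.34,0.34,0.34,0.34,0.34,0.34], "newtons": 20}}

```text
clock: 1.45
eef_pos: [529.6, -58.6, 130.2]
eef_rot: [3.141, -0.0, 1.27]
wrist_force: [-0.1, -0.9, 0.3]
finger_gap: 32.1
finger_force: 0.0
```

>>> {"method": "move_arm", "body": {"dp": [[0,0,0],[0,0,0]], "rotation": [[0,0,0],[0,0,0]], "hand": [0.34,0.34]}}

```text
clock: 1.7
eef_pos: [528.4, -60.6, 130.5]
eef_rot: [-3.141, 0.0, 1.266]
wrist_force: [-0.0, -0.7, 0.9]
finger_gap: 32.1
finger_force: 0.0
```

```bash
python3 - <<'E'
from h import *
s=manip.read_state();print(s['eef_pos'],s['eef_rot'],s['joints'],s['finger_gap'],s['wrist_force'])
c=snap('scene'); im=cv2.cvtColor(c['image'],cv2.COLOR_RGB2BGR)[100:260,230:400]
cv2.imwrite('pics/s2.png',cv2.resize(im,None,fx=3.7,fy=3.7,interpolation=cv2.INTER_CUBIC))
E
```

```text
[528.4028158  -60.57897174 130.53813823] [-3.14140578e+00  1.87527149e-04  1.26631431e+00] [-1.82932700e-01  3.34445276e-01  1.65866135e+00 -1.79214684e-04
  1.14869427e+00  1.21622769e-01] 32.109773250296456 [-0.04390015 -0.7226344   0.87368041]
```

View pics/s2.png

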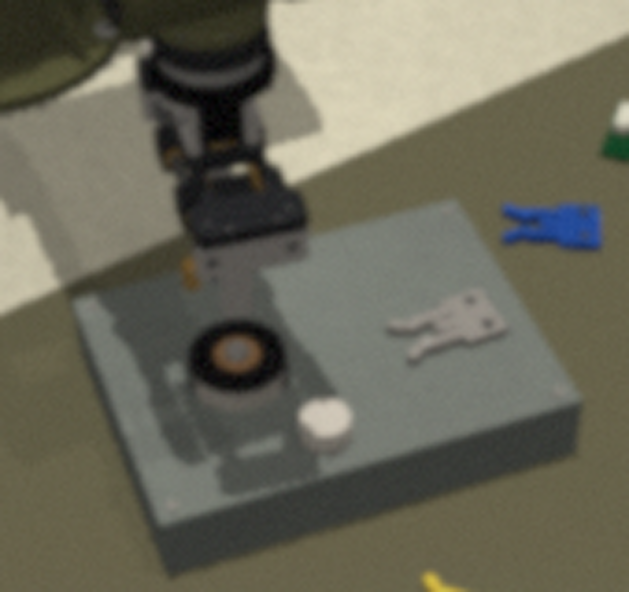

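The view shows the gripper over the reel, with the tin and clip clear of it. I'll descend and press.

>>> {"method": "move_arm", "body": {"dp": [[0,0,-20],[0,0,-18],[0,0,-8],[0,0,-4],[0,0,-3],[0,0,-2],[0,0,-2],[0,0,-2]], "rotation": [[0,0,0],[0,0,0],[0,0,0],[0,0,0],[0,0,0],[0,0,0],[0,0,0],[0,0,0]], "hand": [0.34,0.34,0.34,0.34,0.34,0.34,0.34,0.34]}}

```text
clock: 2.75
eef_pos: [528.8, -60.2, 71.8]
eef_rot: [3.141, -0.0, 1.267]
wrist_force: [-3.0, 0.1, 5.7]
finger_gap: 31.9
finger_force: 2.9
```

Contact at about 72 mm, with 5.7 N on the wrist.

>>> {"method": "move_arm", "body": {"dp": [[0,0,-2],[0,0,-2],[0,0,-2],[0,0,-2],[0,0,-2],[0,0,-2]], "rotation": [[0,0,0],[0,0,0],[0,0,0],[0,0,0],[0,0,0],[0,0,0]], "hand": [0.34,0.34,0.34,0.34,0.34,0.34]}}

```text
clock: 3.5
eef_pos: [528.8, -60.2, 59.9]
eef_rot: [3.141, -0.0, 1.267]
wrist_force: [-2.4, 0.5, 6.5]
finger_gap: 31.8
finger_force: 2.9
```

>>> {"method": "move_arm", "body": {"dp": [[0,0,-2],[0,0,-2],[0,0,-1.5],[0,0,-1],[0,0,-0.5]], "rotation": [[0,0,0],[0,0,0],[0,0,0],[0,0,0],[0,0,0]], "hand": [0.34,0.34,0.34,0.34,0.34]}}

```text
clock: 4.12
eef_pos: [528.9, -60.3, 54.1]
eef_rot: [3.141, -0.0, 1.267]
wrist_force: [-10.2, 0.9, 25.3]
finger_gap: 32.2
finger_force: 12.7
```

>>> {"method": "move_arm", "body": {"dp": [[0,0,0],[0,0,10],[0,0,20],[0,0,25],[10.5,33.5,0],[11,34,0],[11,34,0],[11,34,0],[11,34,0],[10,34,0]], "rotation": [[0,0,0],[0,0,0],[0,0,0],[0,0,0],[0,0,0],[0,0,0],[0,0,0],[0,0,0],[0,0,0],[0,0,0]], "hand": [0.34,0.34,0.34,0.34,0.3,0.25,0.2,0.16,0.16,0.16]}}

```text
clock: 5.38
eef_pos: [593.4, 144.5, 107.6]
eef_rot: [3.141, -0.0, 1.267]
wrist_force: [1.3, -0.7, 0.2]
finger_gap: 14.8
finger_force: 0.0
```

```bash
python3 - <<'E'
from h import *
s=manip.read_state();print(s['eef_pos'],s['finger_gap'],s['wrist_force'])
c=snap('scene'); im=cv2.cvtColor(c['image'],cv2.COLOR_RGB2BGR)
k=5;x0,y0=260,120
b=cv2.resize(im[y0:y0+115,x0:x0+150],None,fx=k,fy=k,interpolation=cv2.INTER_CUBIC)
# expected points: spindle top & clip outline from top-view estimate
f=lambda X:tuple(int(a) for a in (proj(c,X)-[x0,y0]+.5)*k)
for X in ((528.5,-60.3,79),(587,118.4,63),(569.2,45,63)): cv2.circle(b,f(X),4,(0,0,255),1)
for X in (s['eef_pos'],):cv2.circle(b,f(X),4,(0,255,0),1)
cv2.imwrite('pics/s3.png',b)
E
```

```text
[593.42809536 144.47953351 107.5837976 ] 14.802199056120024 [ 1.29045869 -0.74080171  0.24432641]
```

View pics/s3.png

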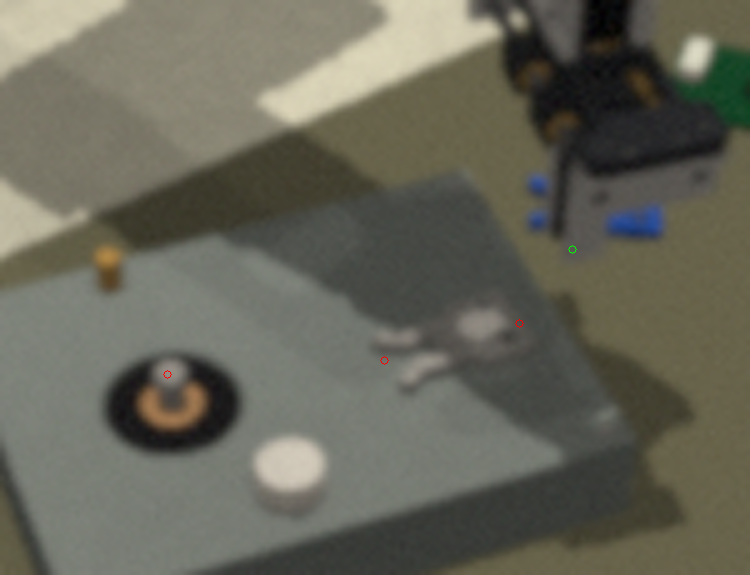

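The reel is home: its flange is flush and the groove is visible. The projected marks agree to about 1.5 px, with the clip tail near (525,325) and the spindle at (170,372). I'll lower behind the tail and push part of the way.

>>> {"method": "move_arm", "body": {"dp": [[0,0,-20],[0,0,-20],[0,0,-10],[-2.5,-7.6,0],[-1.5,-4.8,0],[-1.5,-4.8,0],[-1.5,-4.8,0],[-2.2,-6.6,0],[-2.2,-6.6,0],[-2.2,-6.6,0]], "rotation": [[0,0,-0.012],[0,0,0],[0,0,0],[0,0,0],[0,0,0],[0,0,0],[0,0,0],[0,0,0],[0,0,0],[0,0,0]], "hand": [0.16,0.16,0.16,0.16,0.16,0.16,0.16,0.16,0.16,0.16]}}

```text
clock: 6.68
eef_pos: [579.4, 101.0, 57.5]
eef_rot: [-3.142, -0.0, 1.255]
wrist_force: [-0.1, 1.0, 0.9]
finger_gap: 14.9
finger_force: 0.4
```

>>> {"method": "move_arm", "body": {"dp": [[-2.2,-6.6,0],[-2.2,-6.6,0],[-2.2,-6.6,0],[-2.2,-6.6,0],[-2.2,-6.6,0],[-2.2,-6.6,0],[-2.2,-6.6,0],[-1.5,-4.8,0],[0,0,0]], "rotation": [[0,0,0],[0,0,0],[0,0,0],[0,0,0],[0,0,0],[0,0,0],[0,0,0],[0,0,0],[0,0,0]], "hand": [0.16,0.16,0.16,0.16,0.16,0.16,0.16,0.16,0.16]}}

```text
clock: 7.8
eef_pos: [562.5, 50.1, 57.4]
eef_rot: [-3.141, 0.0, 1.254]
wrist_force: [-0.4, 0.0, 1.1]
finger_gap: 15.0
finger_force: 0.0
```

```bash
python3 - <<'E'
from h import *
s=manip.read_state();print(s['eef_pos'],s['eef_rot'],s['wrist_force'])
k=5
out=[]
for n,x0,y0 in(('scene',270,120),('top',275,160)):
    c=snap(n,n+'4.png'); im=cv2.imread('pics/'+n+'4.png')
    b=cv2.resize(im[y0:y0+100,x0:x0+80],None,fx=k,fy=k,interpolation=cv2.INTER_CUBIC)
    f=lambda X:tuple(int(a) for a in (proj(c,X)-[x0,y0]+.5)*k)
    cv2.circle(b,f((528.5,-60.3,79)),3,(0,0,255),1);cv2.circle(b,f(s['eef_pos']),3,(0,255,0),1)
    out.append(b)
cv2.imwrite('pics/s4.png',np.hstack(out))
E
```

```text
[562.4968826   50.0923666   57.41529333] [-3.14141358e+00  1.73857361e-04  1.25439426e+00] [-0.3636069   0.00138949  1.05764351]
```

View pics/s4.png

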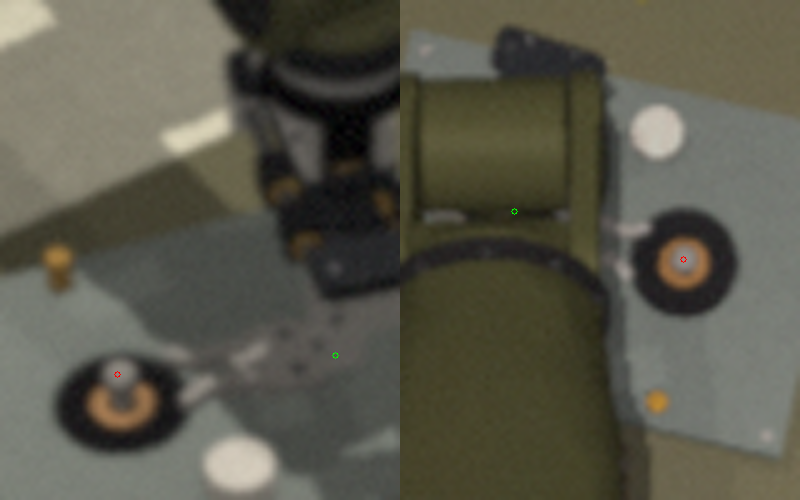

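The clip has followed the fingers: the tips are at about (650,228) and (632,275) in the right-hand view, straddling the line to the spindle at (683,259). I'll check the lateral offset in numbers.

```bash
python3 - <<'E'
from h import *
c=snap('top'); im=c['image'].astype(int);R,G,B=im[...,0],im[...,1],im[...,2]
h=np.array([-.311,-.950]);n=np.array([.950,-.311]);S=np.array([528.5,-60.3])
m=((R>G+2)&(R>105)&(abs(R-B)<30)).astype(np.uint8)
N,l,s,ce=cv2.connectedComponentsWithStats(m)
for i in range(1,N):
    if s[i,4]>3 and 310<ce[i][0]<336 and 195<ce[i][1]<225:
        ys,xs=np.where(l==i)
        for z in (63,):
            Q=np.array([ray(c,a,b,z)[:2]-S for a,b in zip(xs,ys)])
            print(s[i,4],ce[i],'along',(Q@h).min().round(1),(Q@h).max().round(1),'lat',(Q@n).min().round(1),(Q@n).max().round(1),(Q@n).mean().round(1))
g=((R>G+25)&(R>B+40)).astype(np.uint8)[195:228,318:345]
ys,xs=np.where(g);print('hub',ray(c,(xs.min()+xs.max())/2+318,(ys.min()+ys.max())/2+195,54)[:2])
E
```

```text
16 [320.625 205.75 ] along -47.8 -29.2 lat 3.1 14.5 8.7
17 [331.52941176 211.64705882] along -5.5 6.8 lat -5.3 8.2 1.5
10 [319.4 213.2] along -40.6 -29.2 lat -20.7 -11.4 -15.8
hub [527.80692857 -61.76701159]
```

Both tips are level at 29 mm from the spindle. The clip is about 3 mm off to one side, so I'll angle the push slightly.

>>> {"method": "move_arm", "body": {"dp": [[-1.0,-4.9,0],[-1.0,-4.9,0],[-1.0,-4.9,0],[-1.0,-4.9,0],[-1.0,-4.9,0],[-1.2,-3.8,0],[-1.2,-3.8,0],[-1.2,-3.8,0]], "rotation": [[0,0,0],[0,0,0],[0,0,0],[0,0,0],[0,0,0],[0,0,0],[0,0,0],[0,0,0]], "hand": [0.16,0.16,0.16,0.16,0.16,0.16,0.16,0.16]}}

```text
clock: 8.95
eef_pos: [553.9, 14.4, 57.5]
eef_rot: [-3.142, -0.0, 1.255]
wrist_force: [0.3, 0.8, -0.1]
finger_gap: 14.9
finger_force: 0.3
```

>>> {"method": "move_arm", "body": {"dp": [[-0.9,-2.8,0],[-0.9,-2.8,0],[-0.6,-1.9,0],[-0.6,-1.9,0]], "rotation": [[0,0,0],[0,0,0],[0,0,0],[0,0,0]], "hand": [0.16,0.16,0.16,0.16]}}

```text
clock: 9.45
eef_pos: [551.5, 5.7, 57.7]
eef_rot: [3.141, -0.001, 1.255]
wrist_force: [2.5, 5.5, 1.3]
finger_gap: 15.1
finger_force: 3.0
```

```bash
python3 - <<'E'
from h import *
s=manip.read_state();print(s['eef_pos'],s['eef_rot'],s['wrist_force'])
k=6
c=snap('scene','scene5.png'); im=cv2.imread('pics/scene5.png')
x0,y0=260,160
cv2.imwrite('pics/s5.png',cv2.resize(im[y0:y0+70,x0:x0+100],None,fx=k,fy=k,interpolation=cv2.INTER_CUBIC))
E
```

```text
[551.48015102   5.7439181   57.7419191 ] [ 3.14064192e+00 -1.40142439e-03  1.25494408e+00] [2.49413676 5.50660842 1.25594576]
```

View pics/s5.png

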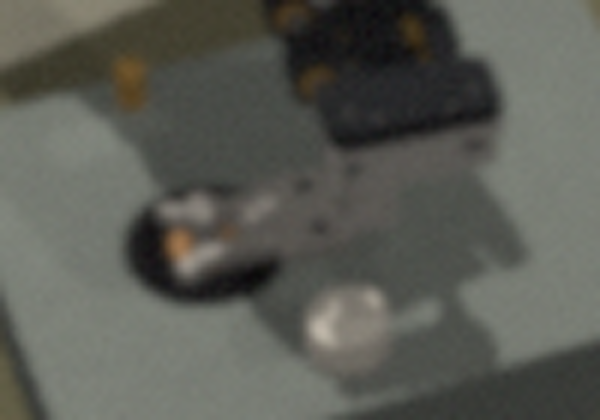

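The jaws are around the spindle at crop (190,210) and the force has reached 6 N. I'll push on to the snap.

>>> {"method": "move_arm", "body": {"dp": [[-0.6,-1.9,0],[-0.6,-1.9,0],[-0.6,-1.9,0],[-0.5,-1.4,0]], "rotation": [[0,0,0],[0,0,0],[0,0,0],[0,0,0]], "hand": [0.16,0.16,0.16,0.16]}}

```text
clock: 10.0
eef_pos: [549.1, -1.2, 57.6]
eef_rot: [3.141, -0.002, 1.254]
wrist_force: [5.8, 14.6, -0.1]
finger_gap: 15.1
finger_force: 7.5
```

>>> {"method": "move_arm", "body": {"dp": [[-0.3,-1.0,0],[-0.3,-1.0,0]], "rotation": [[0,0,0],[0,0,0]], "hand": [0.16,0.16]}}

```text
clock: 10.25
eef_pos: [549.1, -1.7, 57.9]
eef_rot: [3.14, -0.005, 1.255]
wrist_force: [8.4, 24.5, 0.4]
finger_gap: 15.3
finger_force: 12.8
```

26 N without movement suggests a hard stop, so the clip should be seated. I'll back off and look.

>>> {"method": "move_arm", "body": {"dp": [[1.5,4.7,0],[4,12,0],[5,15,0],[4,12,10],[6,18,30],[10,30,40],[15,40,30],[15,40,10],[0,30,0],[0,0,0]], "rotation": [[0,0,0],[0,0,0],[0,0,0],[0,0,0],[0,0,0],[0,0,0],[0,0,0],[0,0,0],[0,0,0],[0,0,0]], "hand": [0.16,0.16,0.16,0.16,0.16,0.16,0.16,0.16,0.16,0.16]}}

```text
clock: 11.5
eef_pos: [608.3, 200.0, 177.7]
eef_rot: [3.141, -0.0, 1.258]
wrist_force: [-0.3, -0.6, -0.4]
finger_gap: 15.1
finger_force: 0.0
```

```bash
python3 - <<'E'
from h import *
s=manip.read_state();print(s['eef_pos'],s['wrist_force'])
k=6;out=[]
for n,x0,y0 in(('scene',265,165),('top',290,180)):
    c=snap(n,n+'6.png'); im=cv2.imread('pics/'+n+'6.png')
    out.append(cv2.resize(im[y0:y0+65,x0:x0+65],None,fx=k,fy=k,interpolation=cv2.INTER_CUBIC))
    im=c['image'].astype(int);R,G,B=im[...,0],im[...,1],im[...,2]
    N,l,st,ce=cv2.connectedComponentsWithStats(((R>G+2)&(R>115)&(abs(R-B)<30)).astype(np.uint8))
    for i in range(1,N):
        if st[i,4]>60 and x0<ce[i][0]<x0+65 and y0<ce[i][1]<y0+65:
            ys,xs=np.where(l==i);Q=np.array([ray(c,a,b,63)[:2]-[528.5,-60.3] for a,b in zip(xs,ys)])
            h=np.array([-.311,-.95]);g=np.array([.95,-.311]);print(n,st[i,4],ce[i],'along',(Q@h).min(),(Q@h).max(),'lat',(Q@g).min(),(Q@g).max())
cv2.imwrite('pics/s6.png',np.hstack(out))
E
```

```text
[608.31756872 199.96112681 177.74443822] [-0.27072015 -0.56707803 -0.4005284 ]
scene 233 [302.0944206  196.26180258] along -53.65883135145283 19.67994298257477 lat -23.90452669186731 18.734214495321268
scene 138 [317.53623188 213.15217391] along -63.74473726866907 -27.645413611367307 lat 45.31960123555846 81.74270542156763
top 85 [326.02352941 185.87058824] along -58.293949935909595 -26.128073907202232 lat 58.31992963614144 93.97161650911956
top 225 [325.36444444 210.00444444] along -50.93029159800421 22.311197735346475 lat -21.756528451900405 21.7937680929751
```

View pics/s6.png

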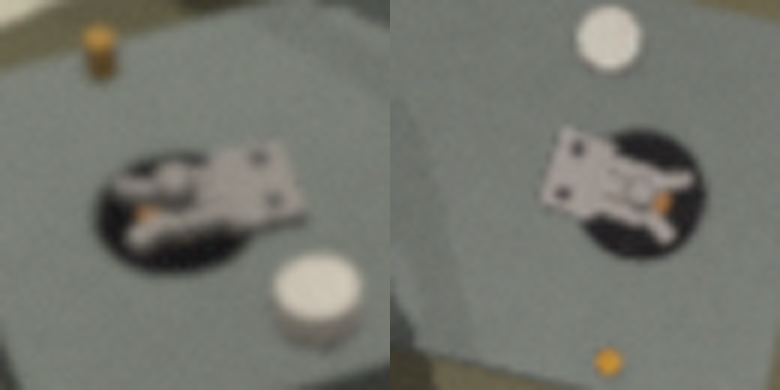

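The clip spans -51 to +22 mm about the spindle axis, against -52 to +22 expected when seated. The jaws are around the spindle and the gripper is clear.

```bash
python3 -c "
from cell import manip
print(manip.sign_off())"
```

```text
the job is handed in; nothing more can be done
None
```

The reel is pressed home, the steel clip is in the spindle groove with the gripper clear, and the job is handed in at about 11.6 s; the judge gave no verdict, but the last pictures show the clip seated to about 1 mm and nothing else visibly moved.

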